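# Clip the grabber probe onto the console's capped terminal

### The arm

A 6-joint arm with a two-finger parallel gripper is mounted at the origin on the work surface. World frame = base frame: x ahead of the robot, y to its left, z up, the work surface at z = 0. Lengths are in m, angles in rad, forces in N, time in s.
With the tool pointing down it reaches from about 0.375 to 0.9 m from the base axis. Payload 3.1 kg.
Tool frame: the origin (TCP) lies on the centre line of the jaws, within the pads' length; the fingertips stand 19 mm ahead of it and the grasp point (between the pads) is the TCP; z points along the fingers, y is the line along which they close (so a half turn about z gives the same grasp; the last joint's range is limited). The gripper opens to 85 mm and grips with 20 to 120 N. Pads are 22 mm wide; open, the fingers measure 114 mm over their backs; the gripper's body (76 mm by 85 mm) begins 54 mm behind the grasp point. The pads swing forward as they close: fully open they stand 13 mm farther back than shut.
Start: joints at [-1.52, 0.527, 1.433, -0, 1.181, -0.178], TCP at [0.142, -0.609, 0.25] pointing down, gripper open.
Joint ranges: [-3.08, 3.08], [-0.75, 2.2], [0.22, 2.44], [-1.43, 4.57], [0, 2.65], [-2.85, 2.85]. Speed limits (rad/s): [2.79, 2.79, 3.14, 3.14, 3.14, 3.14].

### API

Orientations are given as a unit quaternion [x, y, z, w].
In Python, from station import manip gives the robot as it stands.
- The arm moves only by the tool servo_tool, never from a script. Its argument "rows" is a list that holds one entry, the list of rows, each a list of 7 numbers: the turn, a rotation vector about the tool's x, y, z in degrees, then the shift along the tool's x, y, z in m, then the gripper command: -1 is shut, 1 is fully open, values between are in proportion. In form: [[[wx, wy, wz, tx, ty, tz, jaw], ...]]. A call has 1 to 8 rows; each row shifts and turns the commanded pose from where the row before left it, along the tool's axes as they then stand; what a row does not reach is not made up. A row lasts 1/12 s, in which the tool goes at most 41.7 mm and 7.16 degrees, less where a joint would pass 70% of its speed; a pose out of reach is approached as far as the arm can. A call is refused whole if a number of a shift passes 0.0417 or a number of a turn 7.16, either way. A call with a gripper value outside its range is refused whole. The fingers move at their own pace and stop on an object; "squeeze" is the grip in N (left out, the last holds). Time passes only in rows, so rows that do not move let the fingers close. It gives the time, the measured TCP pose, the force, the opening and the grip force at its end, in the units of the state.
- manip.sense(): the state, without advancing time (a new reading comes with each control period).
- manip.snapshot(name): name is "scene" or "top"; returns the picture (400x640x3 uint8, blue, green, red); there is no depth.
- manip.camera_info(name): a dict with "K" (3x3 intrinsics, pixels), "camera_from_world" (4x4, takes a point from world to camera coordinates). Camera axes: x right, y down, z forward; pixel columns grow to the right and rows downward; lengths in m; the calibration is good to about 2 mm. A picture is of the moment at which its call begins. camera_info takes no time and is no camera call.
- manip.sign_off(): hands the job in; it is judged then, once.
The state is a dict: "t": time; "q": joint angles; "qd": joint speeds; "tau": joint torques, N m; "tcp_pos": TCP position; "tool_rot": TCP orientation; "force": force on the tool from outside, world axes, zero at the start; "ft_torque": the same for the moment, N m; "finger_gap": opening from 0.0 (shut) to 1.0 (fully open); "gripper_force": force on a finger pad.
Only numpy, scipy, OpenCV 4.12 (cv2) and the standard library are available. Lean on these libraries where they do the work, as an engineer would, in place of code of your own. Each camera call takes 0.05 s, during which the arm holds its last target. There are 200 camera calls.

### The job

Pick up the grabber probe by squeezing its two grip plates together so that its hook slides out, bring it down flat along the console's sloping panel with the hook pointing up the slope, and with the hook still out move it sideways until the capped post (not the plain one) is inside the hook. Then let go so that the spring pulls the hook tight on that post, and leave the probe clipped there, lying on the panel. Leave the other things on the bench where they are.

Things in the scene. Friction and masses are not known exactly. Their poses are not given: they have to be found in the camera images.
- probe: Grey plastic grabber probe lying flat on the bench, 138 mm long, 34 mm wide, 0.15 kg. Origin on its underside, on its long middle line; x to the hook end, y to the side where the hook is open, z up. Barrel 16 x 16 mm from x = -10 to 75, then a nose block 34 wide, 15 tall with a flat face at x = 87. Two upright plates are squeezed together to extend the hook; fingertips stay 18 mm above the underside to clear the barrel.
- fixed_plate (a point): Point on the outer (hook-side) face of the fixed grip plate: x = 21, y = 0, z = 40 mm in the probe frame. The plate is 7 mm thick, 30 wide, and 58 tall from the underside.
- plunger_plate (a point): Point on the outer (rear) face of the plunger's grip plate: x = -41, y = 0, z = 40 mm in the probe frame at rest; moves to +x as it is pressed. Same size of plate. The outer faces are 62 mm apart at rest, 40 mm when fully pressed.
- plunger (a joint): How far the plunger is pressed and the hook extended, in m: 0 at rest, 0.022 at the hard stop. The spring pushes back with 3.6 N at rest and 10 N fully pressed. Closed on the 12 mm post it reads about 0.008.
- hook (a point): Middle of the steel hook's crossbar, which moves with the plunger; at rest at x = 94, y = 0, z = 8 mm in the probe frame. Bar 6 mm thick (x), 33 wide, 12 tall; a shank joins it to the nose on the -y side (inner face y = -11.5), a 3 mm lip points back at y = 13.5 to 16.5. Gap from nose face to bar: 4 mm at rest, 26 fully pressed (23 at the lip). The post enters from the +y side.
- capped_post (a point): The terminal to clip onto: steel post 12 mm in diameter with a round cap 26 mm in diameter, underside 23 mm and top 30 mm above the panel. It stands square to the panel. Point on its axis, 7 mm above the panel; x up the slope in the panel plane, y along the panel's width, z out of the panel along the post. It may be the left or the right one.
- plain_post (a point): The other terminal, about 120 mm beside it: a plain steel post 12 mm in diameter and 42 mm tall with no cap. This point is on its axis, 7 mm above the panel; axes as for the capped post.
- console: White desk console, fixed, 290 mm wide (y), 216 deep (x), 136 high. Origin: centre of its underside; x away from its low edge, which is turned towards the probe's side of the bench. Its flat panel rises at 32 degrees from the low edge (x = -105, z = 30 mm) for 200 mm along the slope to z = 136 mm; both posts stand 150 mm up the slope from the low edge. Markings on it are flat.
- handmeter: Black hand-held meter lying on the bench, 180 x 85 x 36 mm, origin under its centre; leave alone.
- screwdriver: Screwdriver 180 mm long lying between probe and console, origin under its middle, handle to its -x; leave alone.
- mug: White mug, 80 mm in diameter, 90 mm tall, origin under its centre; leave alone.
- spool: Black spool 60 mm in diameter, 52 mm tall, origin under its centre; leave alone.
- cleaner: Spray can 56 mm in diameter, 170 mm tall, standing, origin under its centre; leave alone.

How it is judged:
By the outcome, as a careful person would: the job done as asked, in the order asked, and still so for the second after the job is handed in, with the robot touching nothing.
It also fails if it takes over 42 s, if anything falls off the work surface, if the arm or the gripper's body presses on something with over 40 N, if the wrist force passes 120 N, or if a joint passes its speed limit or range.

## Working session

There is one attempt and no reset: what is moved stays moved. The work goes in short steps, Python scripts to look and compute and a tool call to move; the robot and the scene stay as the last step left them, time stands still between calls to the robot, and variables do not carry over. Pictures are saved under pics/ and viewed, at most 10 in all, crops included, and the job is handed in when it is done.

Besides the shell and the picture viewer there is one more tool, called after ">>>" as name(argument=value, ...), one argument or row to a line, values as JSON. servo_tool: Moves the arm, as the interface text tells. Its arguments: {"type":"object","properties":{"rows":{"type":"array","items":{"type":"array","items":{"type":"array","items":{"type":"number"}}}},"squeeze":{"type":"number"}},"required":["rows"]}

```bash
mkdir -p pics
python3 - <<'E'
from station import manip
import cv2
for n in("scene","top"):
    cv2.imwrite(f"pics/{n}0.png",manip.snapshot(n)); i=manip.camera_info(n); print(n,i["K"],i["camera_from_world"])
print(manip.sense())
E
```

```text
scene [[363.10802385   0.         320.3760065 ]
 [  0.         363.10802385 196.36736918]
 [  0.           0.           1.        ]] [[-0.56883175  0.82238945  0.0102971   0.3363801 ]
 [ 0.47002879  0.33533331 -0.81647076 -0.18769804]
 [-0.6749099  -0.45959457 -0.57729495  1.61859453]
 [ 0.          0.          0.          1.        ]]
top [[491.33644956   0.         327.81271429]
 [  0.         491.33644956 200.02160577]
 [  0.           0.           1.        ]] [[-0.0211137  -0.99973773  0.00887042  0.01151252]
 [-0.99706787  0.02040293 -0.07375222  0.55657178]
 [ 0.0735519  -0.01040159 -0.99723715  1.40551945]
 [ 0.          0.          0.          1.        ]]
{'t': 0.1, 'q': array([-1.51948619e+00,  5.28355500e-01,  1.43377538e+00, -1.70117338e-06,
        1.18142137e+00, -1.78500229e-01]), 'qd': array([ 0.00091987, -0.00247422, -0.00364569,  0.00052849,  0.00109035,
       -0.00037162]), 'tau': array([-2.21704749e-04, -4.43305779e+01, -1.78586626e+01, -1.46765487e-04,
        3.91289504e-03, -2.15652221e-06]), 'tcp_pos': array([ 0.14236676, -0.60794068,  0.24944194]), 'tool_rot': array([ 9.93405146e-01,  1.14652765e-01,  6.14833368e-05, -9.77867994e-04]), 'force': array([ 0.09217347,  0.29455716, -0.34321411]), 'ft_torque': array([0.00701294, 0.02719005, 0.00886362]), 'gripper_force': 0.0, 'finger_gap': 1.001553556166154}
```

View pics/scene0.png

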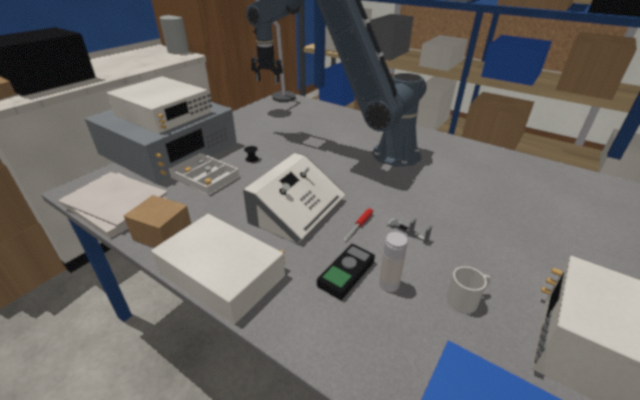

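View pics/top0.png

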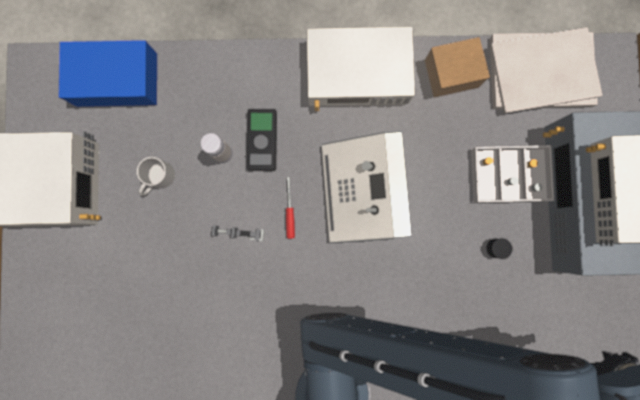

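Run:
```python
import cv2,numpy as np
t=cv2.imread("pics/top0.png");s=cv2.imread("pics/scene0.png")
def c(im,x,y,w,h,k): return cv2.resize(im[y:y+h,x:x+w],None,fx=k,fy=k,interpolation=cv2.INTER_CUBIC)
a=c(t,205,215,100,36,8) # 800x288
b=c(t,315,130,100,115,5) # 
d=c(s,380,205,60,45,5)
e=c(s,240,150,110,90,3)
out=np.zeros((575,800,3),np.uint8);out[:,:500]=b;out[:225,500:800]=d;out[240:510,500:]=e[:,:300]
cv2.imwrite("pics/c1.png",a);cv2.imwrite("pics/c2.png",out)
```

```text
(no output)
```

View pics/c1.png

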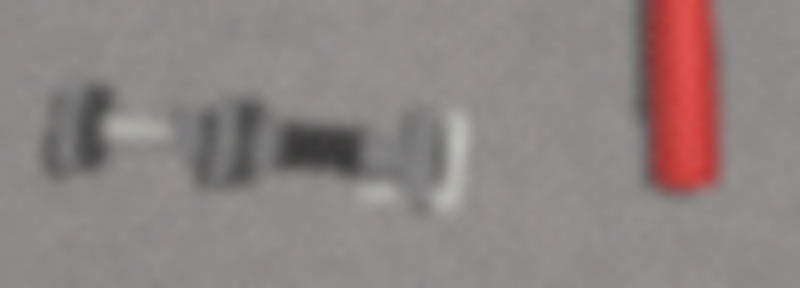

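View pics/c2.png

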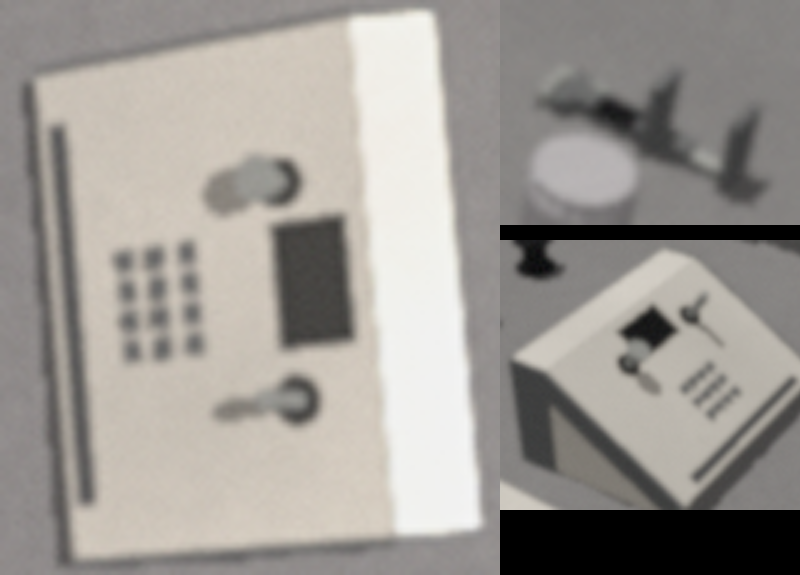

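```bash
cat > h.py <<'E'
import numpy as np,cv2
from station import manip
from scipy.optimize import least_squares
def proj(n,P):
    i=manip.camera_info(n);T=np.array(i["camera_from_world"]);K=np.array(i["K"])
    q=(np.atleast_2d(P)@T[:3,:3].T+T[:3,3])@K.T
    return q[:,:2]/q[:,2:]
def place(p,P):
    c,s=np.cos(p[2]),np.sin(p[2]); P=np.atleast_2d(P).astype(float)
    return np.c_[p[0]+c*P[:,0]-s*P[:,1],p[1]+s*P[:,0]+c*P[:,1],P[:,2]]
def fit(P,uv,p0):
    r=least_squares(lambda p:(proj("top",place(p,P))-uv).ravel(),p0); print(np.round(r.x,4),np.degrees(r.x[2]),"res px",np.round(r.fun.reshape(-1,2),1).tolist()); return r.x
a32=np.radians(32)
def panel(s,y,h): return [-.105+s*np.cos(a32)-h*np.sin(a32),y,.03+s*np.sin(a32)+h*np.cos(a32)]
E
python3 - <<'E'
from h import *
o=np.array([205,215]);
P=np.array([[.094,0,.014],[-.0375,0,.058],[.0175,0,.058],[.081,0,.015]])
uv=np.array([[456,160],[62,130],[228,142],[425,155]])/8+o
pp=fit(P,uv,[.5,.2,-1.6])
C=np.array([panel(0,.145,0),panel(0,-.145,0),panel(.2,.145,0),panel(.2,-.145,0),[.111,.145,.136],[.111,-.145,.136]])
uc=np.array([[35,80],[70,560],[350,18],[395,535],[435,10],[482,525]])/5+np.array([315,130])
pc=fit(C,uc,[.5,-.1,-1.6])
# posts
for y in(.06,-.06):
  print(y,[((proj("top",place(pc,panel(.15,y,h)))[0]-[315,130])*5).round() for h in(0,.03,.042)])
im=cv2.imread("pics/top0.png");S=6;x0,y0=200,120
big=cv2.resize(im[y0:220+30,x0:x0+130],None,fx=S,fy=S,interpolation=cv2.INTER_CUBIC)
def ln(Q,col):
    q=((proj("top",Q)-[x0,y0]+.5)*S).astype(int); cv2.polylines(big,[q],True,col,1)
def rect(x1,x2,y1,y2,z): return place(pp,[[x1,y1,z],[x2,y1,z],[x2,y2,z],[x1,y2,z]])
for a in [(-.01,.075,-.008,.008,.016),(.075,.087,-.017,.017,.015),(.091,.097,-.0165,.0165,.014)]: ln(rect(*a),(0,255,0))
for x in(-.041,.014):
  ln(rect(x,x+.007,-.015,.015,.058),(0,255,255));ln(rect(x,x+.007,-.015,.015,.0),(255,255,0))
big2=big[550:] if 0 else big
A=cv2.resize(im[220:250,205:275],None,fx=1,fy=1)
cv2.imwrite("pics/o1.png",cv2.resize(big[(215-y0)*S:,:75*S],None,fx=1.7,fy=1.7))
np.savez("fit.npz",pp=pp,pc=pc)
E
```

```text
[ 0.4689  0.2857 -1.6668] -95.50282724973789 res px [[0.2, -0.2], [0.7, 0.0], [-0.5, -0.0], [-0.5, 0.1]]
[ 0.5819 -0.0996 -1.5124] -86.65496430154239 res px [[-0.1, -2.3], [0.9, 1.5], [-0.5, -2.1], [0.1, 2.0], [-0.4, -1.9], [0.1, 2.6]]
0.06 [array([278., 176.]), array([253., 172.]), array([243., 170.])]
-0.06 [array([297., 395.]), array([272., 394.]), array([262., 394.])]
```

View pics/o1.png

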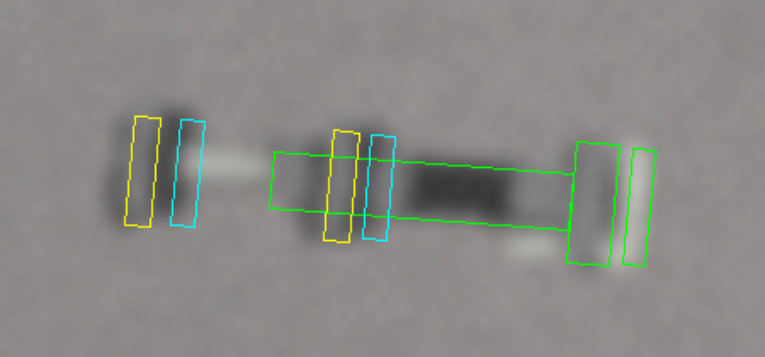

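Run:
```python
from h import *
pc=np.load("fit.npz")["pc"]; pc=pc.copy()
ims=[]
for n,x0,y0,w,h,k in(("top",350,155,50,65,8),("scene",265,160,50,60,8)):
    im=cv2.imread(f"pics/{n}0.png");b=cv2.resize(im[y0:y0+h,x0:x0+w],None,fx=k,fy=k,interpolation=cv2.INTER_CUBIC)
    t=np.linspace(0,2*np.pi,40)
    def circ(y,r,hh,col):
        Q=place(pc,[panel(.15+r*np.cos(a),y+r*np.sin(a),hh) for a in t])
        q=((proj(n,Q)-[x0,y0]+.5)*k).astype(int);cv2.polylines(b,[q],True,col,1)
    circ(.06,.013,.030,(0,255,0));circ(.06,.006,0,(0,0,255))
    circ(-.06,.006,.042,(0,255,0));circ(-.06,.006,0,(0,0,255))
    ims.append(np.vstack([b,np.zeros((520-b.shape[0],b.shape[1],3),np.uint8)]))
cv2.imwrite("pics/c3.png",np.hstack(ims))
```

```text
(no output)
```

View pics/c3.png

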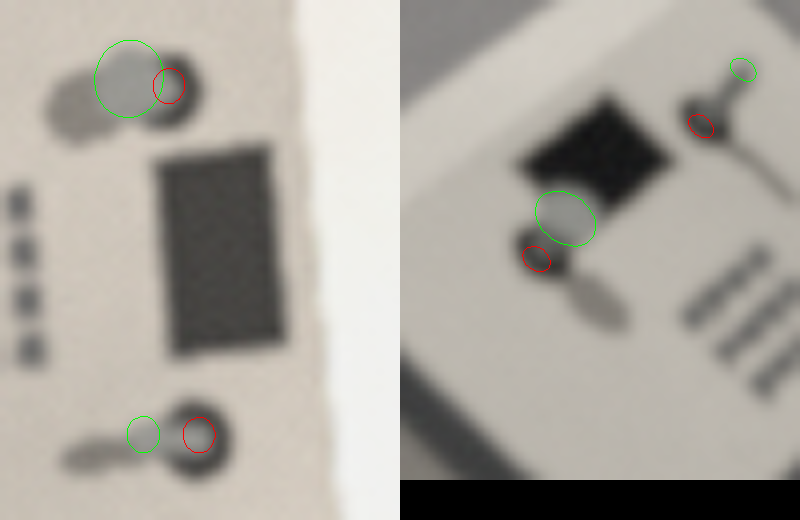

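Run:
```python
from h import *
d=np.load("fit.npz");p0=d["pc"]
pts=[(-.06,0),(-.06,.042),(.06,.03),(.06,0)]
top=(np.array([[195,438],[146,436],[129,83],[167,91]])+.5)/8-.5+[350,155]
sc=(np.array([[706-400,121],[343,70],[168,213],[144,254]])+.5)/8-.5+[265,160]
def f(p):
    P=place(p,[panel(.15,y+p[3],h) for y,h in pts])
    return np.r_[(proj("top",P)-top).ravel(),(proj("scene",P)-sc).ravel(),(p[3])*1000/2,(p[2]-p0[2])*100]
r=least_squares(f,list(p0)+[0]);print(r.x,np.degrees(r.x[2]),r.fun.round(1))
p=r.x
print("capped base",place(p,panel(.15,.06+p[3],0)),"plain",place(p,panel(.15,-.06+p[3],0)))
np.savez("fit.npz",pp=d["pp"],pc=p)
```

```text
[ 5.80218901e-01 -9.94075724e-02 -1.51219049e+00  9.70962319e-12] -86.64213308655253 [ 0.4  0.2 -0.4  0.4 -0.1  0.   0.1 -0.1 -0.3  0.4  0.3 -0.3  0.1  0.4
 -0.6  0.4  0.   0. ]
capped base [[ 0.64141662 -0.11806232  0.10948789]] plain [[ 0.52162264 -0.125091    0.10948789]]
```

>>> servo_tool(
  rows=[
    [[0,0,0,0.032,-0.0233,0,1],[0,0,0,0.032,-0.0233,0,1],[0,0,0,0.032,-0.0233,0,1],[0,0,0,0.032,-0.0233,0,1],[0,0,0,0.032,-0.0233,0,1],[0,0,0,0.032,-0.0233,0,1],[0,0,0,0.032,-0.0233,0,1],[0,0,0,0.032,-0.0233,0,1]],
  ],
  squeeze=40,
)

```text
t: 0.77
tcp_pos: [0.35, -0.3669, 0.2501]
tool_rot: [0.993, 0.114, -0.0, -0.0]
force: [-0.3, -0.3, 0.2]
finger_gap: 1.0
gripper_force: 0.0
```

>>> servo_tool(
  rows=[
    [[0,0,0,0.032,-0.0233,0,1],[0,0,0,0.032,-0.0233,0,1],[0,0,0,0.032,-0.0233,0,1],[0,0,0,0.032,-0.0233,0,1],[0,0,0,0.0089,-0.038,0,1],[0,0,0,0.0089,-0.038,0,1],[0,0,0,0.0089,-0.038,0,1],[0,0,0,0.0089,-0.038,0,1]],
  ],
)

```text
t: 1.43
tcp_pos: [0.4522, -0.0907, 0.25]
tool_rot: [0.993, 0.115, -0.0, -0.0]
force: [1.0, -0.1, 0.5]
finger_gap: 0.998
gripper_force: 0.0
```

>>> servo_tool(
  rows=[
    [[0,0,0,0.0089,-0.038,0,1],[0,0,0,0.0089,-0.038,0,1],[0,0,0,0.0089,-0.038,0,1],[0,0,0,0.0089,-0.038,0,1],[0,0,0,0.0089,-0.038,0,1],[0,0,0,0.0089,-0.038,0,1],[0,0,0,0.0089,-0.038,0,1],[0,0,0,0.0089,-0.038,0,1]],
  ],
)

```text
t: 2.1
tcp_pos: [0.452, 0.2214, 0.2501]
tool_rot: [0.993, 0.115, -0.0, 0.0]
force: [0.5, -0.3, 0.7]
finger_gap: 0.997
gripper_force: 0.0
```

>>> servo_tool(
  rows=[
    [[0,0,0,0.0089,-0.038,0,1],[0,0,0,0.0089,-0.038,0,1],[0,0,6.2,0,0,0.03,1],[0,0,6.2,0,0,0.03,1],[0,0,6.3,0,0,0.03,1],[0,0,0,0,0,0,1],[0,0,0,0,0,0,1]],
  ],
)

```text
t: 2.68
tcp_pos: [0.4515, 0.2971, 0.1589]
tool_rot: [0.999, -0.047, -0.002, 0.001]
force: [0.4, -0.6, 0.8]
finger_gap: 1.003
gripper_force: 0.0
```

>>> servo_tool(
  rows=[
    [[0,0,0,0.0194,-0.0018,0,1],[0,0,0,0,0,0.03,1],[0,0,0,0,0,0.025,1],[0,0,0,0,0,0,1],[0,0,0,0,0,0,1]],
  ],
)

```text
t: 3.1
tcp_pos: [0.4726, 0.2973, 0.1062]
tool_rot: [0.999, -0.048, -0.0, -0.0]
force: [-0.6, 0.3, -0.2]
finger_gap: 0.998
gripper_force: 0.0
```

```bash
cat > look.py <<'E'
from h import *
import sys
def look(out,spec,draw=None):
    ims=[]
    for n,x0,y0,w,h,k in spec:
        im=manip.snapshot(n);b=cv2.resize(im[y0:y0+h,x0:x0+w],None,fx=k,fy=k,interpolation=cv2.INTER_CUBIC)
        if draw:
            for Q,col in draw:
                q=((proj(n,Q)-[x0,y0]+.5)*k).astype(int);cv2.polylines(b,[q],True,col,1)
        ims.append(b)
    H=max(b.shape[0] for b in ims)
    cv2.imwrite(out,np.hstack([np.pad(b,((0,H-b.shape[0]),(0,0),(0,0))) for b in ims]))
E
python3 - <<'E'
from look import *
pp=np.array([.470,.287,np.radians(-95.5)])
def rect(x1,x2,y1,y2,z): return place(pp,[[x1,y1,z],[x2,y1,z],[x2,y2,z],[x1,y2,z]])
D=[(rect(*a),(0,255,0)) for a in [(.075,.087,-.017,.017,.015),(.091,.097,-.0165,.0165,.014)]]
D+=[(rect(x,x+.007,-.015,.015,.058),(0,255,255)) for x in(-.041,.014)]
look("pics/g1.png",[("scene",375,200,80,60,6),("top",205,205,60,50,5)],D)
print(manip.sense()["tcp_pos"])
E
```

```text
[0.47360812 0.2978994  0.10747891]
```

View pics/g1.png

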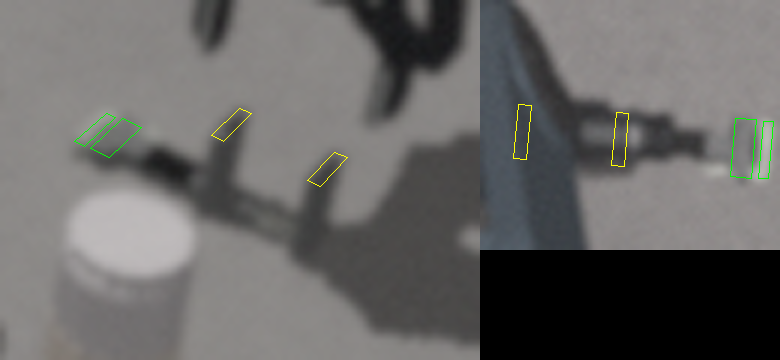

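>>> servo_tool(
  rows=[
    [[0,0,0,0,0,0.025,1],[0,0,0,0,0,0.025,1],[0,0,0,0,0,0.015,1],[0,0,0,0,0,0,1],[0,0,0,0,0,0,0.5],[0,0,0,0,0,0,0.3],[0,0,0,0,0,0,0.1],[0,0,0,0,0,0,-0.1]],
  ],
)

```text
t: 3.87
tcp_pos: [0.4728, 0.2944, 0.0444]
tool_rot: [0.999, -0.045, 0.001, 0.003]
force: [-2.0, -16.4, 25.9]
finger_gap: 0.466
gripper_force: 20.1
```

>>> servo_tool(
  rows=[
    [[0,0,0,0,0,0,-0.3],[0,0,0,0,0,0,-0.5],[0,0,0,0,0,0,-0.7],[0,0,0,0,0,0,-0.7],[0,0,0,0,0,0,-0.7],[0,0,0,0,0,0,-0.7]],
  ],
)

```text
t: 4.37
tcp_pos: [0.4729, 0.2948, 0.0446]
tool_rot: [0.999, -0.047, 0.001, 0.002]
force: [-1.2, -13.1, 19.8]
finger_gap: 0.456
gripper_force: 38.8
```

>>> servo_tool(
  rows=[
    [[0,0,0,0,0,-0.006,-0.7],[0,0,0,0,0,0,-0.7]],
  ],
)

```text
t: 4.53
tcp_pos: [0.4739, 0.2979, 0.049]
tool_rot: [0.999, -0.049, 0.002, -0.001]
force: [-0.0, 0.3, -1.1]
finger_gap: 0.458
gripper_force: 41.4
```

>>> servo_tool(
  rows=[
    [[0,0,0,0,0,-0.03,-0.7],[0,0,0,0,0,-0.03,-0.7],[0,0,0,0,0,-0.03,-0.7],[0,0,0,0,0,-0.03,-0.7],[0,0,0,0,0,-0.03,-0.7],[0,0,0,0,0,0,-0.7],[0,0,0,0,0,0,-0.7]],
  ],
)

```text
t: 5.12
tcp_pos: [0.4733, 0.2985, 0.1985]
tool_rot: [0.999, -0.048, 0.003, -0.001]
force: [0.1, -0.4, -2.7]
finger_gap: 0.454
gripper_force: 41.4
```

Run:
```python
from look import *
s=manip.sense();print(s["tcp_pos"],s["tool_rot"],s["force"],s["finger_gap"],s["q"])
from scipy.spatial.transform import Rotation as R
Rt=R.from_quat(s["tool_rot"]).as_matrix()
# probe frame in tool: px=tool y, py = tool x? (z = -tool z) ; origin x: centre at +1mm, z 40
B=np.c_[Rt[:,1],Rt[:,0],-Rt[:,2]]
def W(P): return np.atleast_2d(P-np.array([.001,0,.040]))@B.T+s["tcp_pos"]
def rect(x1,x2,y1,y2,z): return W(np.array([[x1,y1,z],[x2,y1,z],[x2,y2,z],[x1,y2,z]]))
D=[(rect(*a),(0,255,0)) for a in [(.075,.087,-.017,.017,.015),(.113,.119,-.0165,.0165,.014),(-.01,.075,-.008,.008,0)]]
uv=proj("scene",W(np.array([.05,0,.02])))[0];ut=proj("top",W(np.array([.05,0,.02])))[0];print(uv,ut)
look("pics/g2.png",[("scene",int(uv[0])-35,int(uv[1])-30,70,60,7),("top",int(ut[0])-22,int(ut[1])-25,44,50,7)],D)
```

```text
[0.47331241 0.29845909 0.19850921] [ 0.99884367 -0.04799252  0.00250911 -0.00132299] [ 0.14048002 -0.39130577 -2.66740633] 0.4542544336928493 [3.62688212e-01 5.05231085e-01 1.65478373e+00 5.10044517e-04
 9.75920574e-01 2.02922222e+00]
[413.11058785 186.56538512] [231.66565207 231.68531482]
```

View pics/g2.png

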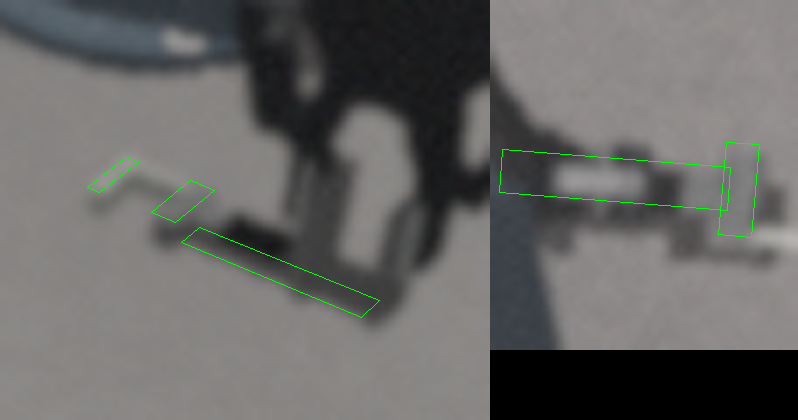

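```bash
cat > plan.py <<'E'
from h import *
from scipy.spatial.transform import Rotation as R
p=np.load("fit.npz")["pc"][:3];psi=p[2]
o=place(p,[panel(0,0,0)])[0]
ex=place(p,[panel(1,0,0)])[0]-o;ey=place(p,[panel(0,1,0)])[0]-o;ez=np.cross(ex,ey)
Rt=np.c_[ey,ex,-ez]
def tcp(dx,dy,h,zo=.0445,px=.0985):  # probe y-offset dy from post (probe to the -y side if negative), underside height h
    return o+ex*(.150-px+.001+dx)+ey*(.06+dy)+ez*(h+zo)
def go(dx,dy,h):
    s=manip.sense();Rc=R.from_quat(s["tool_rot"]).as_matrix()
    rv=np.degrees(R.from_matrix(Rc.T@Rt).as_rotvec())
    d=tcp(dx,dy,h)-s["tcp_pos"]
    print("tcp",s["tcp_pos"].round(4),"target",tcp(dx,dy,h).round(4),"rotvec",rv.round(2),"shift in final axes",(Rt.T@d).round(4),"force",s["force"].round(1),"in tool axes",(Rt.T@s["force"]).round(1),"q",s["q"].round(2),"gap",s["finger_gap"],"t",s["t"])
E
python3 -c "
from plan import *
go(0,-.042,.08)"
```

```text
tcp [0.4713 0.2975 0.1956] target [0.5908 0.0279 0.1634] rotvec [-31.91   2.57  -8.62] shift in final axes [0.1035 0.2171 0.1736] force [-0.7 -0.4 -1.7] in tool axes [-0.7 -0.6  1.7] q [0.36 0.51 1.66 0.   0.98 2.03] gap 0.45977950748867114 t 5.2167
```

>>> servo_tool(
  rows=[
    [[-6.38,0.51,-1.72,0,0,0,-0.7],[-6.38,0.51,-1.72,0,0,0,-0.7],[-6.38,0.51,-1.72,0,0,0,-0.7],[-6.38,0.51,-1.72,0,0,0,-0.7],[-6.38,0.51,-1.72,0,0,0,-0.7],[0,0,0,0,0,0,-0.7],[0,0,0,0,0,0,-0.7]],
  ],
)

```text
t: 5.8
tcp_pos: [0.4708, 0.2981, 0.1934]
tool_rot: [0.961, 0.029, 0.007, 0.275]
force: [0.6, -0.9, -0.9]
finger_gap: 0.457
gripper_force: 41.6
```

```bash
python3 -c "
from plan import *
go(0,-.042,.08)"
```

```text
tcp [0.4708 0.2981 0.1934] target [0.5908 0.0279 0.1634] rotvec [-0.04  0.14  0.15] shift in final axes [0.104  0.2189 0.1721] force [ 0.6 -0.9 -0.9] in tool axes [0.6 0.3 1.2] q [ 0.59  0.67  1.47 -0.49  1.34  2.3 ] gap 0.4570921885597193 t 5.8
```

>>> servo_tool(
  rows=[
    [[0,0,0,0.013,0.0273,0.0215,-0.7],[0,0,0,0.013,0.0273,0.0215,-0.7],[0,0,0,0.013,0.0273,0.0215,-0.7],[0,0,0,0.013,0.0273,0.0215,-0.7],[0,0,0,0.013,0.0273,0.0215,-0.7],[0,0,0,0.013,0.0273,0.0215,-0.7],[0,0,0,0.013,0.0273,0.0215,-0.7],[0,0,0,0.013,0.0273,0.0215,-0.7]],
  ],
)

```text
t: 6.47
tcp_pos: [0.5917, 0.0246, 0.166]
tool_rot: [0.961, 0.026, 0.008, 0.274]
force: [0.5, -0.3, -1.2]
finger_gap: 0.457
gripper_force: 41.6
```

>>> servo_tool(
  rows=[
    [[0,0,0,0,0,0,-0.7],[0,0,0,0,0,0,-0.7],[0,0,0,0,0,0,-0.7]],
  ],
)

```text
t: 6.72
tcp_pos: [0.5912, 0.0265, 0.166]
tool_rot: [0.961, 0.026, 0.008, 0.274]
force: [0.9, -0.8, -2.4]
finger_gap: 0.46
gripper_force: 41.7
```

```bash
python3 -c "
from plan import *
go(0,-.042,.005)"
```

```text
tcp [0.5912 0.0265 0.166 ] target [ 0.5931 -0.0118  0.0998] rotvec [-0.13  0.08 -0.22] shift in final axes [-0.0003 -0.0026  0.0765] force [ 0.9 -0.8 -2.4] in tool axes [ 0.9 -0.6  2.5] q [ 0.1   0.67  1.58 -0.66  1.03  2.01] gap 0.460110421336134 t 6.7167
```

>>> servo_tool(
  rows=[
    [[0,0,0,0,-0.0026,0.03,-0.7],[0,0,0,0,0,0.025,-0.7],[0,0,0,0,0,0.01,-0.7],[0,0,0,0,0,0.004,-0.7],[0,0,0,0,0,0,-0.7],[0,0,0,0,0,0,-0.7]],
  ],
)

```text
t: 7.22
tcp_pos: [0.5946, -0.0058, 0.107]
tool_rot: [0.961, 0.028, 0.009, 0.275]
force: [-0.5, 0.0, -1.8]
finger_gap: 0.456
gripper_force: 41.6
```

>>> servo_tool(
  rows=[
    [[0,0,0,0,0,0.0025,-0.7],[0,0,0,0,0,0,-0.7]],
  ],
)

```text
t: 7.38
tcp_pos: [0.5948, -0.0073, 0.105]
tool_rot: [0.961, 0.028, 0.01, 0.275]
force: [0.0, -0.3, -1.5]
finger_gap: 0.457
gripper_force: 41.6
```

Run:
```python
from look import *
from plan import *
go(0,-.042,.005)
s=manip.sense();Rc=R.from_quat(s["tool_rot"]).as_matrix()
B=np.c_[Rc[:,1],Rc[:,0],-Rc[:,2]]
def W(P): return np.atleast_2d(P-np.array([.001,0,.0445]))@B.T+s["tcp_pos"]
def rect(x1,x2,y1,y2,z): return W(np.array([[x1,y1,z],[x2,y1,z],[x2,y2,z],[x1,y2,z]]))
D=[(rect(*a),(0,255,0)) for a in [(.075,.087,-.017,.017,.015),(.113,.119,-.0165,.0165,.014)]]
th=np.linspace(0,6.28,30)
D+=[(np.array([o+ex*(.15+.013*np.cos(a))+ey*(.06+.013*np.sin(a))+ez*.03 for a in th]),(0,0,255))]
look("pics/g3.png",[("scene",260,155,60,65,7),("top",340,150,48,65,7)],D)
```

```text
tcp [ 0.5948 -0.0073  0.105 ] target [ 0.5931 -0.0118  0.0998] rotvec [-0.03 -0.16 -0.09] shift in final axes [-0.002   0.0009  0.0067] force [ 0.  -0.3 -1.5] in tool axes [-0.  -0.5  1.4] q [ 0.05  0.76  1.62 -0.74  0.9   2.07] gap 0.45668944288953633 t 7.3833
```

View pics/g3.png

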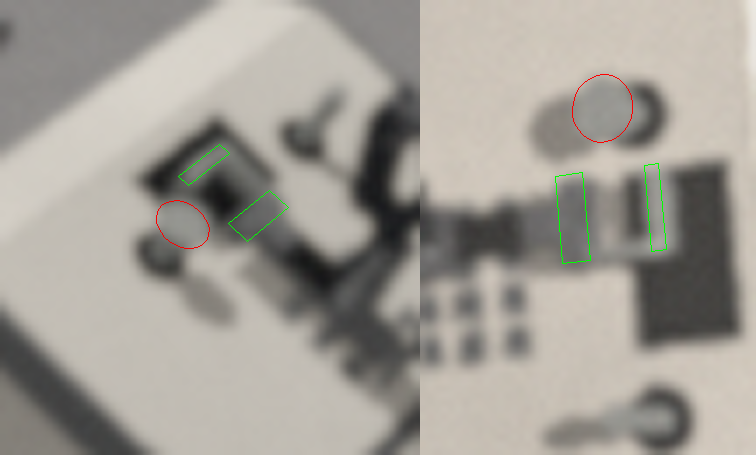

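Run:
```python
from look import *
np.set_printoptions(linewidth=250)
g=cv2.cvtColor(manip.snapshot("scene"),cv2.COLOR_BGR2GRAY);cv2.imwrite("pics/s_now.png",g)
g0=cv2.cvtColor(cv2.imread("pics/scene0.png"),cv2.COLOR_BGR2GRAY)
print("cols 280-304, rows 170-195");print(g[170:196,280:305]);print("before");print(g0[170:190,280:305])
t=cv2.cvtColor(manip.snapshot("top"),cv2.COLOR_BGR2GRAY)
print("top cols 358-382 rows 172-190");print(t[172:190,358:382])
```

```text
cols 280-304, rows 170-195
[[209 209 209 209 206 201 194 189 188 183 177 178 185 189 190 190 191 191 189 189 187 185 182 179 167]
 [208 208 207 203 198 193 189 186 181 166 150 152 169 183 188 190 190 190 188 184 175 166 162 160 148]
 [207 206 201 195 191 188 185 178 163 134 105 111 142 170 183 188 189 188 185 171 146 125 124 129 122]
 [203 199 193 188 186 180 171 157 130  91  63  70 106 143 169 182 187 187 180 158 116  86  98 107 106]
 [196 192 188 184 179 164 140 113  84  57  55  69  85 108 142 169 182 185 179 157 110  77  90  97  96]
 [190 187 184 178 163 135  95  64  52  62  82 100 100  95 109 141 168 181 181 164 123  83  77  81  79]
 [185 181 173 158 130  91  57  52  74  96 111 121 117 102  91 109 142 168 178 172 146 108  78  67  65]
 [180 166 145 116  82  56  55  83 107 122 124 120 115 110  98  89 108 142 167 175 166 143 116  97  91]
 [164 136 100  67  44  53  80 111 128 127 114 102 104 108 107  99  89 109 141 165 174 169 156 145 140]
 [131  93  58  38  42  67  98 123 127 110  88  80  87 100 107 108  99  92 112 146 172 180 178 176 172]
 [ 97  58  34  36  50  79 104 116 107  83  
[... 4786 characters left out ...]
9  69]
 [109 113 111 107 110 114 118 142 166 160 136 109  89  91 117 144 156 150 125  93  75  66  67  66]
 [104 107 105 107 111 114 121 140 161 159 142 124 116 118 132 150 157 151 126  94  74  69  65  68]
 [107 110 106 106 110 124 130 139 151 152 144 138 131 137 138 148 145 142 120  91  73  67  70  64]
 [123 120 113 107 110 119 133 137 140 140 138 134 126 123 124 121 118 113  98  78  69  68  70  68]
 [133 127 117 111 108 117 130 138 140 142 139 128 109  90  88  85  83  83  73  73  67  69  67  69]
 [143 140 138 132 128 135 153 162 167 166 164 146 111  79  67  68  67  69  69  66  68  71  69  70]
 [169 168 169 168 167 171 182 189 191 193 190 172 130  84  67  64  68  68  66  69  68  68  68  68]]
```

>>> servo_tool(
  rows=[
    [[0,0,0,0,-0.003,0.003,-0.7],[0,0,0,0,0,0.003,-0.7],[0,0,0,0,0,0.0015,-0.7],[0,0,0,0,0,0,-0.7]],
  ],
)

```text
t: 7.92
tcp_pos: [0.594, -0.0096, 0.0956]
tool_rot: [0.961, 0.028, 0.008, 0.275]
force: [-0.1, 1.1, -1.4]
finger_gap: 0.458
gripper_force: 41.6
```

>>> servo_tool(
  rows=[
    [[0,0,0,0,0,0.0015,-0.7],[0,0,0,0,0,0,-0.7],[0,0,0,0,0,0,-0.7]],
  ],
)

```text
t: 8.17
tcp_pos: [0.5944, -0.0103, 0.0949]
tool_rot: [0.961, 0.028, 0.009, 0.275]
force: [0.3, 0.4, -1.6]
finger_gap: 0.454
gripper_force: 41.6
```

>>> servo_tool(
  rows=[
    [[0,0,0,0,0,0.0015,-0.7],[0,0,0,0,0,0,-0.7],[0,0,0,0,0,0,-0.7]],
  ],
)

```text
t: 8.42
tcp_pos: [0.5945, -0.011, 0.0937]
tool_rot: [0.961, 0.028, 0.009, 0.275]
force: [0.1, -1.1, -2.2]
finger_gap: 0.459
gripper_force: 41.7
```

```bash
python3 -c "
from plan import *
go(-.002,.002,.002)"
```

```text
tcp [ 0.5945 -0.011   0.0937] target [ 0.637  -0.0091  0.0962] rotvec [-0.03 -0.06 -0.08] shift in final axes [ 0.0425  0.0019 -0.0018] force [ 0.1 -1.1 -2.2] in tool axes [ 0.1 -0.3  2.5] q [ 0.04  0.77  1.63 -0.75  0.89  2.09] gap 0.45871264398257316 t 8.4167
```

>>> servo_tool(
  rows=[
    [[0,0,0,0,0,0.0015,-0.7],[0,0,0,0,0,0,-0.7],[0,0,0,0,0,0,-0.7]],
  ],
)

```text
t: 8.67
tcp_pos: [0.5946, -0.0111, 0.0936]
tool_rot: [0.961, 0.028, 0.009, 0.275]
force: [-1.7, 4.1, 5.5]
finger_gap: 0.455
gripper_force: 43.6
```

>>> servo_tool(
  rows=[
    [[0,0,0,0,0,0.0015,-0.7],[0,0,0,0,0,0,-0.7],[0,0,0,0,0,0,-0.7]],
  ],
)

```text
t: 8.92
tcp_pos: [0.5946, -0.0111, 0.0936]
tool_rot: [0.961, 0.027, 0.01, 0.275]
force: [-4.3, 9.5, 13.1]
finger_gap: 0.454
gripper_force: 45.3
```

>>> servo_tool(
  rows=[
    [[0,0,0,0,0,-0.0045,-0.7],[0,0,0,0,0.002,0,-0.7],[0,0,0,0.008,0,0,-0.7],[0,0,0,0.008,0,0,-0.7],[0,0,0,0,0,0,-0.7]],
  ],
)

```text
t: 9.33
tcp_pos: [0.6133, -0.0112, 0.0959]
tool_rot: [0.961, 0.027, 0.01, 0.275]
force: [0.0, 0.1, -1.9]
finger_gap: 0.458
gripper_force: 41.6
```

>>> servo_tool(
  rows=[
    [[0,0,0,0.005,0,0,-0.7],[0,0,0,0.005,0,0,-0.7],[0,0,0,0,0,0,-0.7]],
  ],
)

```text
t: 9.58
tcp_pos: [0.6219, -0.0105, 0.0958]
tool_rot: [0.961, 0.028, 0.009, 0.275]
force: [-0.7, 0.0, -1.1]
finger_gap: 0.459
gripper_force: 41.6
```

>>> servo_tool(
  rows=[
    [[0,0,0,0.005,0,0,-0.7],[0,0,0,0.005,0,0,-0.7],[0,0,0,0,0,0,-0.7]],
  ],
)

```text
t: 9.83
tcp_pos: [0.6319, -0.0097, 0.0962]
tool_rot: [0.961, 0.028, 0.01, 0.275]
force: [-0.1, 0.8, -2.3]
finger_gap: 0.453
gripper_force: 41.6
```

```bash
python3 -c "
from plan import *
go(-.002,.002,.002)"
```

```text
tcp [ 0.6319 -0.0097  0.0962] target [ 0.637  -0.0091  0.0962] rotvec [-0.03 -0.16 -0.11] shift in final axes [ 0.0052 -0.0002 -0.0002] force [-0.1  0.8 -2.3] in tool axes [-0.1 -1.9  1.5] q [ 0.04  0.8   1.53 -0.72  0.94  2.03] gap 0.4531075776720257 t 9.8333
```

>>> servo_tool(
  rows=[
    [[0,0,0,0.003,0,0,-0.7],[0,0,0,0.002,0,0,-0.7],[0,0,0,0,0,0,-0.7],[0,0,0,0,0,0,-0.7]],
  ],
)

```text
t: 10.17
tcp_pos: [0.6354, -0.0094, 0.0961]
tool_rot: [0.961, 0.028, 0.009, 0.275]
force: [-0.2, 0.0, -2.1]
finger_gap: 0.461
gripper_force: 41.6
```

>>> servo_tool(
  rows=[
    [[0,0,0,0,0,0.0015,-0.7],[0,0,0,0,0,0.001,-0.7],[0,0,0,0,0,0,-0.7],[0,0,0,0,0,0,-0.7]],
  ],
)

```text
t: 10.5
tcp_pos: [0.6355, -0.0104, 0.0947]
tool_rot: [0.961, 0.028, 0.009, 0.275]
force: [-3.1, 4.7, 5.1]
finger_gap: 0.459
gripper_force: 43.3
```

```bash
python3 -c "
from look import *
from plan import *
go(-.002,.002,.0)
look('pics/g4.png',[('scene',260,155,60,65,7),('top',340,150,52,65,7)])"
```

```text
tcp [ 0.6355 -0.0104  0.0947] target [ 0.6371 -0.0102  0.0945] rotvec [-0.02 -0.08 -0.09] shift in final axes [ 0.0016 -0.0002  0.0001] force [-3.1  4.7  5.1] in tool axes [-2.8 -1.4 -6.9] q [ 0.04  0.81  1.52 -0.71  0.94  2.02] gap 0.45922246875929323 t 10.5
```

View pics/g4.png

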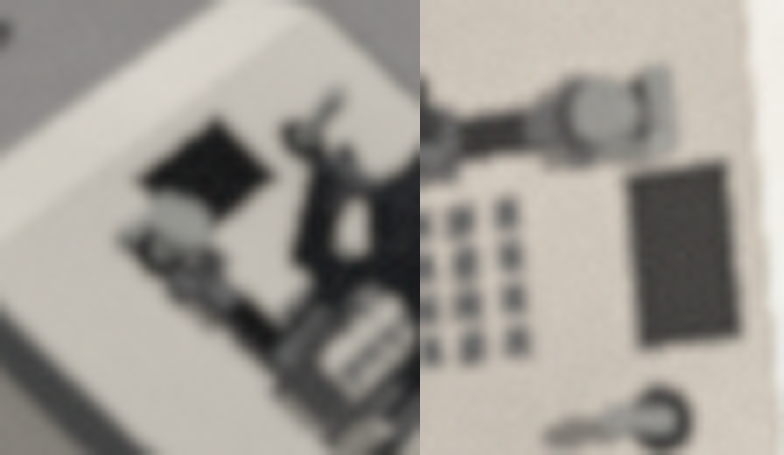

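>>> servo_tool(
  rows=[
    [[0,0,0,0,0,0,0.0],[0,0,0,0,0,0,0.1],[0,0,0,0,0,0,0.2],[0,0,0,0,0,0,0.3],[0,0,0,0,0,0,0.5],[0,0,0,0,0,0,0.8],[0,0,0,0,0,0,1],[0,0,0,0,0,0,1]],
  ],
)

```text
t: 11.27
tcp_pos: [0.6356, -0.0109, 0.094]
tool_rot: [0.961, 0.028, 0.009, 0.275]
force: [0.2, 0.6, 0.0]
finger_gap: 0.998
gripper_force: 0.0
```

```bash
cat > num.py <<'E'
from look import *
from plan import *
s=manip.sense();print(s["tcp_pos"],s["force"],s["gripper_force"],s["finger_gap"])
t=cv2.cvtColor(manip.snapshot("top"),cv2.COLOR_BGR2GRAY)
np.set_printoptions(linewidth=250)
print(t[156:176:1,350:380])
E
python3 num.py
```

```text
[ 0.63560541 -0.01089868  0.09397619] [0.24168439 0.60248544 0.04527217] 0.0 0.9978307098815222
[[197 199 196 196 197 198 200 200 199 199 199 198 198 198 199 200 198 199 200 199 200 199 199 198 196 198 199 197 199 197]
 [197 196 197 196 197 200 199 198 199 199 200 198 198 199 201 202 200 200 200 201 201 199 201 196 197 198 198 199 199 197]
 [197 197 197 198 200 201 199 198 202 200 199 198 199 199 202 200 201 200 199 196 196 196 197 196 199 197 200 199 198 197]
 [196 198 197 198 198 198 200 198 201 200 201 200 196 195 197 196 196 195 191 189 187 182 183 188 195 198 202 197 198 199]
 [196 195 197 197 200 198 201 199 200 200 201 197 185 178 176 176 175 176 178 172 165 165 166 177 192 199 201 198 198 195]
 [198 196 198 198 200 198 200 200 198 198 193 187 166 152 151 153 155 158 158 154 149 152 158 165 185 198 198 198 199 198]
 [198 198 197 198 199 199 197 200 197 183 174 165 150 143 145 150 149 149 150 141 143 147 150 159 178 194 197 200 198 198]
 [196 199 195 196 196 194 193 193 186 166 148 139 139 144 150 150 151 150 148 148 146 148 148 150 164 186 194 196 197 197]
 [193 191 190 187 18
[... 756 characters left out ...]
 95  98  99 100 103 110 118 120 128 130 131 139 152 160 164 178 192 197 200 198 199]
 [ 90  97 104 106 107 110 115 117 116 115 118 123 117 105 101 103 111 126 135 138 142 148 156 163 178 194 199 200 197 195]
 [141 152 157 159 159 162 161 156 144 131 134 136 129 119 113 113 121 133 143 145 144 145 156 165 179 188 193 189 184 172]
 [183 193 193 193 192 191 187 177 159 147 149 146 143 141 147 150 154 160 162 157 152 146 152 156 163 163 161 154 143 129]
 [200 203 201 199 199 199 197 186 175 171 170 171 170 174 183 186 189 190 177 158 145 130 124 120 120 114 107 103  95  84]
 [202 204 202 199 199 198 199 195 195 193 194 194 196 197 200 201 200 196 175 138 106  92  84  82  78  75  71  68  69  68]]
```

>>> servo_tool(
  rows=[
    [[0,0,0,0,0,-0.006,1],[0,0,0,0,0,-0.01,1],[0,0,0,0,0,-0.015,1],[0,0,0,0,0,-0.02,1],[0,0,0,0,0,-0.025,1],[0,0,0,0,0,-0.03,1],[0,0,0,0,0,-0.03,1],[0,0,0,0,0,0,1]],
  ],
)

```text
t: 11.98
tcp_pos: [0.6342, 0.0648, 0.216]
tool_rot: [0.961, 0.028, 0.015, 0.274]
force: [0.1, 0.4, 0.5]
finger_gap: 0.995
gripper_force: 0.0
```

>>> servo_tool(
  rows=[
    [[0,0,0,-0.04,0,-0.01,1],[0,0,0,-0.04,0,-0.01,1],[0,0,0,-0.04,0,-0.01,1],[0,0,0,-0.04,0,-0.01,1],[0,0,0,0,0,0,1],[0,0,0,0,0,0,1],[0,0,0,0,0,0,1]],
  ],
)

```text
t: 12.57
tcp_pos: [0.4712, 0.0734, 0.2438]
tool_rot: [0.961, 0.028, 0.01, 0.275]
force: [0.4, 0.3, -0.2]
finger_gap: 1.001
gripper_force: 0.0
```

```bash
cat > fitp.py <<'E'
# find the resting probe: compare plate tops/bar/nose with the diff image, per candidate plunger reading
from look import *
from plan import *
np.set_printoptions(linewidth=250)
s=manip.sense();print(s["t"],s["tcp_pos"],s["force"])
for n in("top","scene"):
    a=cv2.cvtColor(manip.snapshot(n),cv2.COLOR_BGR2GRAY).astype(int)
    b=cv2.cvtColor(cv2.imread(f"pics/{n}0.png"),cv2.COLOR_BGR2GRAY)
    P=lambda x,y,z:proj(n,[o+ex*(.15-.093+x)+ey*(.06+y)+ez*z])[0]   # nose face against post: px 87+6
    print(n,{k:P(*v).round(1).tolist() for k,v in dict(bar=(.102,0,.014),nose=(.081,0,.015),fix=(.0175,0,.058),rear=(-.0295,0,.058)).items()})
    q=P(.03,0,.02);u,v=int(q[0]),int(q[1])
    w,h=(34,14) if n=="top" else (30,24)
    d=np.abs(a-b)
    for r in d[v-h:v+h,u-w:u+w]: print("".join(" .:*#"[min(4,x//20)] for x in r))
    print("origin",u-w,v-h)
E
python3 fitp.py
```

```text
12.5667 [0.47119725 0.07338639 0.2437993 ] [ 0.35262591  0.32211369 -0.19593092]
top {'bar': [371.2, 165.0], 'nose': [364.1, 166.1], 'fix': [336.1, 168.1], 'rear': [321.5, 170.5]}
                                                                    
                                                                    
                                                                    
                                                                    
                                                                    
                                                                    
                                                          ....      
                                                  ...               
                                                ....      .::.      
                       ......                   ...       .:*:      
                      .:*****::....        ..   ..         .*:.     
                       :#######***:.....:::*:.....          :*.     
            ..    .    :###########****######:.::.          :*.     
           .:.   ::::..
[... 3370 characters left out ...]
*:            
                                  .:**********:.            
                                   .::***####*.             
                                    .::**####:.             
                                     .:*####*:.             
                                      .:###**:..            
                                       .*#**::...           
                                        .::::.....          
                                         .:....::.          
                                          ....:::.          
                                            ..::.           
                                            ..:.            
origin 268 177
```

```bash
python3 -c "
from station import manip
print(manip.sign_off())"
```

```text
the job is handed in; nothing more can be done
None
```

The probe is clipped on the capped post, lying on the panel with its hook pulled tight and the robot clear. I checked this from the final camera pictures and signed off at about 12.6 s; no verdict was returned.

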